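# Make up two wire-bonding kits

### The job

Make up two work kits from the stock on the bench: the white-lidded waffle pack and the white vial with the red cap go into the blue tray, the black loupe and the beige vial with the black cap into the yellow tray. In each tray lay the vial lengthwise in the middle of the narrow outline and set the other thing in the middle of the square outline, the pack squared up with it and the loupe standing upright. Leave the black waffle pack and the beige vial with the white cap where they lie.

Things in the scene. Friction and masses are not known exactly. Their poses are not given: they have to be found in the camera images.
- blue_tray: blue flat tray with white outlines, fixed, 124 (x) by 160 mm (y). Origin: centre of its underside. Floor 5 mm above the bench; a lip 6 mm wide, top 12 mm above the bench, along each end x = -59 and +59 mm; other sides open. Square outline 75 x 75 mm centred at x 0, y +35 mm; narrow outline, 75 mm along x by 37 mm along y, centred at x 0, y -50 mm (tray's frame). Yaw within 0.3 rad.
- yellow_tray: yellow flat tray with black outlines, fixed, 124 (x) by 160 mm (y). Origin: centre of its underside. Floor 5 mm above the bench; a lip 6 mm wide, top 12 mm above the bench, along each end x = -59 and +59 mm; other sides open. Square outline 75 x 75 mm centred at x 0, y +35 mm; narrow outline, 75 mm along x by 37 mm along y, centred at x 0, y -50 mm (tray's frame). Yaw within 0.3 rad.
- white_pack: waffle pack (chip tray) with a whitish clear lid on a dark grey base, 51 x 51 x 9 mm, lying flat, about 30 g. Origin: centre of its underside; x and y along its sides. Grip it across two parallel sides.
- red_vial: white vial with a red cap, lying flat, 13 mm wide and high, 51 mm long along its y axis, the cap at the -y end, about 20 g. Origin: centre of its underside. Grip it across its x axis. Stiff, does not roll.
- loupe: black loupe standing upright on its skirt, round, 36 mm in diameter at its widest, 36 mm high, about 40 g. Origin: centre of its underside, z up. It may face any way round.
- black_vial: beige vial with a black cap, lying flat, 13 mm wide and high, 51 mm long along its y axis, the cap at the -y end, about 20 g. Origin: centre of its underside. Grip it across its x axis. Stiff, does not roll.
- black_pack: black open waffle pack with small chips in its cells, 51 x 51 x 6 mm, lying flat. Origin: centre of its underside. Not needed for the kits: leave it.
- white_vial: beige vial with a white cap, 13 mm wide and high, 51 mm long along its y axis, lying flat. Origin: centre of its underside. Not needed for the kits: leave it.
Not all that is in view belongs to the job. Leave any orange or pink look-alike of the red_vial alone.

How it is judged:
At the end, for the whole second after the job is handed in: White-lidded pack and red-capped vial in the blue tray, loupe and black-capped vial in the yellow one, each within 12 mm of its outline's centre in x and y, flat on the floor (tilt under 0.15 rad) and at rest; vials along the outline and pack square to it within 0.3 rad (x of white_pack in the frame of blue_tray between -0.012 and 0.012 m and y of white_pack in the frame of blue_tray between 0.023 and 0.047 m and z of white_pack in the frame of blue_tray between 0.001 and 0.01 m and angle between each of white_pack, red_vial, loupe, black_vial's own z axis and vertical below 0.15 rad and linear speed of each of white_pack, red_vial, loupe, black_vial below 0.02 m/s and (angle between the x axis of white_pack and the x axis of blue_tray, either way round below 0.3 rad or angle between the x axis of white_pack and the y axis of blue_tray, either way round below 0.3 rad) and x of red_vial in the frame of blue_tray between -0.012 and 0.012 m and y of red_vial in the frame of blue_tray between -0.062 and -0.038 m and z of red_vial in the frame of blue_tray between 0.001 and 0.01 m and angle between the y axis of red_vial and the x axis of blue_tray, either way round below 0.3 rad and x of loupe in the frame of yellow_tray between -0.012 and 0.012 m and y of loupe in the frame of yellow_tray between 0.023 and 0.047 m and z of loupe in the frame of yellow_tray between 0.001 and 0.01 m and x of black_vial in the frame of yellow_tray between -0.012 and 0.012 m and y of black_vial in the frame of yellow_tray between -0.062 and -0.038 m and z of black_vial in the frame of yellow_tray between 0.001 and 0.01 m and angle between the y axis of black_vial and the x axis of yellow_tray, either way round below 0.3 rad); the robot touches nothing.
It fails at once if the black waffle pack or the white-capped vial is moved more than 20 mm (distance of any of black_pack, white_vial from where it was at the start of the episode above 0.02 m).
It also fails if it takes over 96 s, if anything falls off the work surface, if the arm or the gripper's body presses on something with over 40 N, if the wrist force passes 120 N, or if a joint passes its speed limit or range.

### The arm

A 7-joint arm with a two-finger parallel gripper is mounted at the origin on a cart in front of the work surface, level with it; the furniture and walls round the work are solid. World frame = base frame: x ahead of the robot, y to its left, z up, the work surface at z = 0. Lengths are in m, angles in rad, forces in N, time in s.
With the tool pointing down it reaches from about 0.4 to 0.85 m from the base axis. Payload 4.5 kg.
Tool frame: the origin (TCP) lies at the very end of the fingers, on their centre line; the grasp point (between the pads) lies 19 mm behind it; z points along the fingers, y is the line along which they close (so a half turn about z gives the same grasp; the last joint's range is limited). The gripper opens to 88 mm and grips with 3 to 60 N. Pads are 18 mm wide; open, the fingers measure 123 mm over their backs; the gripper's body (75 mm by 187 mm) begins 45 mm behind the grasp point.
Start: joints at [-1.276, 0.689, -0.195, 1.565, 0.157, 0.902, -0.215], TCP at [0.161, 0.604, 0.239] pointing down, gripper open.
Joint ranges: [-3.01, 3.01], [-0.46, 2.08], [-1.47, 1.51], [0.13, 2.56], [-1, 4.14], [0.04, 2.09], [-2.66, 2.66]. Speed limits (rad/s): [2.57, 2.57, 3.14, 3.14, 3.14, 3.14, 3.14].

### API

Orientations are given as a unit quaternion [x, y, z, w].
In Python, from plant import r gives the robot as it stands. The module is installed in compiled form; this text tells all that it offers.
- The arm moves only by the tool step_arm, never from a script. Its argument "increments" is a list of rows, each a list of 2 entries, a list of its own where there are three numbers: the shift along the world's x, y, z in cm, then the turn, a rotation vector about the world's x, y, z in degrees. A call has exactly 10 rows; each row shifts and turns the commanded pose from where the row before left it; what a row does not reach is not made up. A row lasts 1/10 s, in which the tool goes at most 50 mm and 8.59 degrees, less where a joint would pass 70% of its speed; a pose out of reach is approached as far as the arm can. A call is refused whole if a number of a shift passes 5 or a number of a turn 8.59, either way. A call with a gripper value outside its range is refused whole. "fingers" is the opening, from 0 (shut) to 1 (fully open), set as the call begins (left out, the last holds). The fingers move at their own pace and stop on an object; "grip_force" is the grip in N (left out, the last holds). Time passes only in rows, so rows that do not move let the fingers close, or fill a call up. It gives the time, the measured TCP pose, the force, the opening and the grip force at its end, in the units of the state.
- r.get_state(): the state, without advancing time (a new reading comes with each control period).
- r.snapshot(name): name is "scene" or "top" or "wrist"; returns (picture, depth): 420x560x3 uint8, red, green, blue; 420x560 float32, m along the optical axis (not along the pixel's ray), 0 where there is no reading.
- r.calibration(name): a dict with "fov_y" (degrees; the focal length in pixels is half the picture's height over the tangent of half this angle, whatever the lens; pixels are square), "cx", "cy" (the principal point, pixels), "R" (3x3) and "t" (3): a world point X has camera coordinates R X + t. Camera axes: x right, y down, z forward; pixel columns grow to the right and rows downward; lengths in m; the calibration is good to about 2 mm. A picture is of the moment at which its call begins: read the wrist's pose just before it. calibration takes no time and is no camera call; for the wrist camera it gives the pose at the moment of the call.
- r.finish_job(): hands the job in; it is judged then, once.
The state is a dict: "clock": time; "q": joint angles; "qd": joint speeds; "joint_torque": joint torques, N m; "tool_pos": TCP position; "eef_rot": TCP orientation; "contact_force": force on the tool from outside, world axes, zero at the start; "moment": the same for the moment, N m; "opening": opening from 0.0 (shut) to 1.0 (fully open); "finger_force": force on a finger pad.
Only numpy, scipy, OpenCV 4.12 (cv2) and the standard library are available. Lean on these libraries where they do the work, as an engineer would, in place of code of your own. Each camera call takes 0.05 s, during which the arm holds its last target. There are 200 camera calls.

## Working session

There is one attempt and no reset: what is moved stays moved. The work goes in short steps, Python scripts to look and compute and a tool call to move; the robot and the scene stay as the last step left them, time stands still between calls to the robot, and variables do not carry over. Pictures are saved under pics/ and viewed, at most 14 in all, crops included, and the job is handed in when it is done.

Besides the shell and the picture viewer there is one more tool, called after "Call:" as name([rows], argument=value, ...), one row to a line, values as JSON. step_arm: Moves the arm, as the interface text tells. Its arguments: {"type":"object","properties":{"increments":{"type":"array","items":{"type":"array"}},"fingers":{"type":"number"},"grip_force":{"type":"number"}},"required":["increments"]}

```bash
mkdir -p pics; cat > h.py <<'E'
from plant import r
import numpy as np, cv2
def snap(n,tag):
    c=r.calibration(n); p,d=r.snapshot(n)
    cv2.imwrite(f'pics/{tag}.png',p[:,:,::-1]); np.savez(f'pics/{tag}.npz',p=p,d=d,R=c['R'],t=c['t'],f=210/np.tan(np.radians(c['fov_y'])/2),cx=c['cx'],cy=c['cy'])
def load(tag): return dict(np.load(f'pics/{tag}.npz'))
def ray(c,uv,z):
    uv=np.atleast_2d(uv).astype(float)
    d=np.c_[(uv[:,0]-c['cx'])/c['f'],(uv[:,1]-c['cy'])/c['f'],np.ones(len(uv))]@c['R']
    o=-c['R'].T@c['t']
    return o+d*((z-o[2])/d[:,2])[:,None]
def cloud(c):
    v,u=np.mgrid[:420,:560]; d=c['d']
    P=np.stack([(u-c['cx'])/c['f']*d,(v-c['cy'])/c['f']*d,d],-1)-c['t']
    return P@c['R']
E
python3 - <<'E'
from h import *
s=r.get_state(); print({k:np.round(v,3) for k,v in s.items()})
for n in('top','scene'):
    snap(n,n+'0'); c=load(n+'0'); print(n,c['f'],c['cx'],c['cy'],np.round(-c['R'].T@c['t'],3),np.round(c['R'],2).tolist())
E
```

```text
{'clock': np.float64(0.0), 'q': array([-1.276,  0.69 , -0.195,  1.566,  0.157,  0.902, -0.215]), 'qd': array([-0.001, -0.   , -0.001,  0.   ,  0.002,  0.   ,  0.   ]), 'joint_torque': array([ 1.0000e-03, -5.2757e+01, -1.2670e+00, -1.5343e+01, -5.3000e-02,
        7.0000e-03,  0.0000e+00]), 'tool_pos': array([0.161, 0.603, 0.238]), 'eef_rot': array([ 0.13 ,  0.992, -0.001, -0.   ]), 'contact_force': array([ 0.414, -0.532, -0.465]), 'moment': array([ 0.007, -0.024,  0.017]), 'finger_force': np.float64(0.0), 'opening': np.float64(0.999)}
top 428.9021251837051 284.4670391498242 208.52155655815716 [0.293 0.004 0.943] [[-0.02, -1.0, -0.01], [-0.98, 0.02, -0.2], [0.2, 0.0, -0.98]]
scene 467.0584206151488 278.38370655528206 206.76691394341287 [-0.185 -0.613  0.82 ] [[0.67, -0.74, 0.01], [-0.48, -0.44, -0.76], [0.56, 0.51, -0.65]]
```

View pics/top0.png

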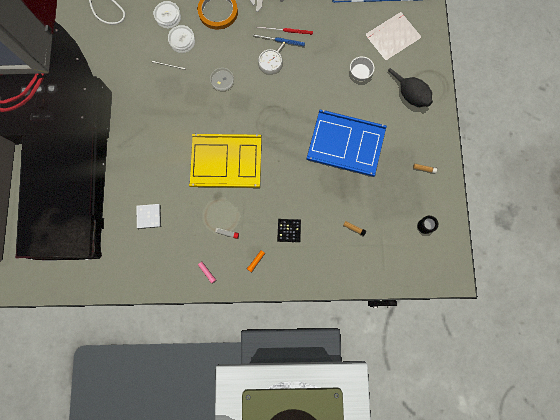

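View pics/scene0.png

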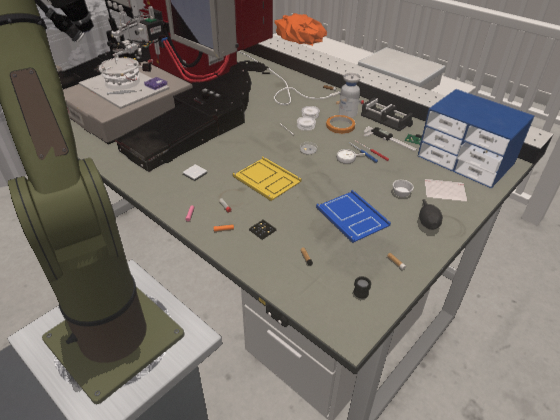

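The top view shows the white pack at (148,216), the red-capped vial at (227,233), the black-capped vial at (355,229) and the loupe at (428,225). The yellow tray is at (226,160) and the blue tray at (347,142). The items to leave are the black pack (289,230), the white-capped vial (425,168), and the orange (257,261) and pink (207,272) look-alikes. The scene view agrees. Next I'll measure these.

```bash
cat > m.py <<'E'
from h import *
c=load('top0'); p=c['p'].astype(int); R,G,B=p[...,0],p[...,1],p[...,2]
def blob(mask,roi,k=1):
    x0,x1,y0,y1=roi; m=np.zeros(mask.shape,np.uint8); m[y0:y1,x0:x1]=mask[y0:y1,x0:x1]
    cs,_=cv2.findContours(m,cv2.RETR_EXTERNAL,cv2.CHAIN_APPROX_NONE)
    return max(cs,key=cv2.contourArea)[:,0].astype(float)
def rect(cont,z):
    P=ray(c,cont,z)[:,:2].astype(np.float32)*1000
    (x,y),(w,h),a=cv2.minAreaRect(P); b=a if w>=h else a+90 # long axis dir
    return np.round([x,y,max(w,h),min(w,h),(b+90)%180-90],1)
if __name__=='__main__':
    print('yellow',rect(blob((R>150)&(B<90)&(G>130),(180,270,125,195)),.009))
    print('blue',rect(blob((B>R+50),(300,392,105,180)),.009))
    print('wpack',rect(blob((R>150),(130,165,200,232)),.009))
    bg=np.median(p[200:260,165:185].reshape(-1,3),axis=0); print(bg)
    diff=np.abs(p-bg).max(-1)>35
    for n,roi,z in(('red',(212,243,223,242),.007),('blackv',(340,370,217,240),.007),('loupe',(412,443,212,238),.018),('bpack',(272,305,215,246),.006),('whitev',(408,442,158,177),.007)):
        print(n,rect(blob(diff,roi),z))
    # vial colour ends
    red=(R>G+60)&(R>B+60)&(abs(G-B)<40)
    def cen(m,roi): 
        x0,x1,y0,y1=roi; v,u=np.nonzero(m[y0:y1,x0:x1]); return ray(c,[u.mean()+x0,v.mean()+y0],.007)[0,:2]*1000,len(u)
    print('redcap',cen(red,(212,243,223,242)),'blackcap',cen((R+G+B<150),(340,370,217,240)))
    X=cloud(c)
    for n,(u,v) in dict(y=(226,160),b=(347,142),wp=(148,216),bv=(350,226),lo=(428,218)).items(): print(n,np.round(np.median(X[v-1:v+2,u-1:u+2].reshape(-1,3),0),3))
E
python3 m.py; python3 - <<'E'
import cv2
i=cv2.imread('pics/top0.png')[195:275,120:450]; cv2.imwrite('pics/c1.png',cv2.resize(i,None,fx=2.4,fy=2.4,interpolation=2))
E
```

```text
yellow [593.9 140.6 158.7 115.3  87.8]
blue [ 632.9 -136.2  158.9  126.7   73.9]
wpack [472.  312.5  51.5  51.1   2.8]
[140. 140. 121.]
red [424.2 119.3  15.6  13.3  88.8]
blackv [ 433.3 -144.5   50.6   15.    61.6]
loupe [ 435.4 -301.5   47.9   37.5  -48.8]
bpack [ 4.32e+02  3.00e-01  5.13e+01  5.06e+01 -1.50e+00]
whitev [ 566.5 -309.8   52.7   16.4   78.7]
redcap (array([424.09626885, 117.14382585]), 26) blackcap (array([ 424.45162113, -162.81733313]), 25)
y [0.598 0.139 0.004]
b [ 0.635 -0.139  0.004]
wp [0.471 0.311 0.009]
bv [ 0.438 -0.135  0.011]
lo [ 0.449 -0.298  0.031]
```

View pics/c1.png

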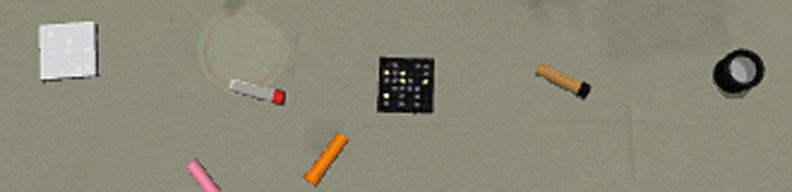

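The crop confirms the poses. The red vial runs from (216,230) to (239,236) with its cap toward -y, and the loupe stands upright with its base at its lower left. Next I'll measure the outlines and the rest of the red vial.

```bash
python3 - <<'E'
from m import *
for n,m,roi in(('y',(R+G<200),(192,260,138,184)),('b',(R>130),(309,384,116,172))):
    x0,x1,y0,y1=roi; k=np.zeros(m.shape,np.uint8); k[y0:y1,x0:x1]=m[y0:y1,x0:x1]
    cs,_=cv2.findContours(k,cv2.RETR_EXTERNAL,cv2.CHAIN_APPROX_NONE)
    for q in sorted(cs,key=cv2.contourArea)[-3:]:
        print(n,cv2.contourArea(q),rect(q[:,0].astype(float),.005))
bg=np.array([140,140,121]); d=p-bg
m=(R-G>60)|((B-R>-8)&(R>125)&(B>128))
k=blob(m,(212,243,224,242)); print('red',rect(k,.008),k.min(0),k.max(0))
# loupe via height
X=cloud(c); s=X[205:245,405:450].reshape(-1,3); t=s[s[:,2]>.02]; print('loupe',len(t),t.min(0),t.max(0),t.mean(0))
s=r.get_state(); w=r.calibration('wrist'); T=s['tool_pos']; 
from scipy.spatial.transform import Rotation as Ro
RT=Ro.from_quat(s['eef_rot']).as_matrix(); o=-w['R'].T@w['t']
print('cam in tool',RT.T@(o-T),np.round(w['R']@RT,2).tolist(),w['fov_y'],np.round(RT,3).tolist())
E
```

```text
y 0.5 [563.6 164.6  70.8  29.7 -63.4]
y 0.5 [570.1  82.1  57.   28.8 -42.9]
y 0.5 [632.3  86.8  32.4   2.4  84.4]
b 91.0 [669.3 -60.4  61.5  16.3  -1.8]
b 115.5 [ 685.9 -187.7   74.3   22.2   88.7]
b 145.5 [577.1 -81.1  63.6  21.3  88.7]
red [427.5 126.9  30.2  11.8  70.4] [224. 231.] [238. 238.]
loupe 242 [ 0.29323038 -0.31819287  0.02471548] [0.45275698 0.00370951 0.94251343] [ 0.43087597 -0.2891083   0.0666955 ]
cam in tool [ 0.06621317  0.00077217 -0.14534359] [[0.0, 1.0, 0.0], [-0.97, 0.0, -0.26], [-0.26, -0.0, 0.97]] 59.799636312897036 [[-0.966, 0.258, -0.0], [0.258, 0.966, -0.002], [-0.0, -0.002, -1.0]]
```

Call:
step_arm([
  [[2.9, -3.5, 0.6], [0, 0, 1.8]],
  [[2.9, -3.5, 0.6], [0, 0, 1.8]],
  [[2.9, -3.5, 0.6], [0, 0, 1.8]],
  [[2.9, -3.5, 0.6], [0, 0, 1.8]],
  [[2.9, -3.5, 0.6], [0, 0, 1.8]],
  [[2.9, -3.5, 0.6], [0, 0, 1.8]],
  [[2.9, -3.5, 0.6], [0, 0, 1.8]],
  [[2.9, -3.5, 0.6], [0, 0, 1.8]],
  [[2.9, -3.5, 0.6], [0, 0, 1.8]],
  [[2.9, -3.5, 0.6], [0, 0, 1.8]],
])

```text
clock: 1.1
tool_pos: [0.4519, 0.2521, 0.2988]
eef_rot: [-0.027, 1.0, -0.0, -0.0]
contact_force: [0.9, 0.4, -0.4]
opening: 1.001
finger_force: 0.0
```

```bash
python3 -c "
from h import *
snap('wrist','w1'); s=r.get_state(); print(s['clock'],s['tool_pos'],s['eef_rot'])"
```

```text
1.15 [0.45853984 0.24350328 0.29920306] [-0.02143852  0.99976301 -0.00306166  0.00222099]
```

View pics/w1.png

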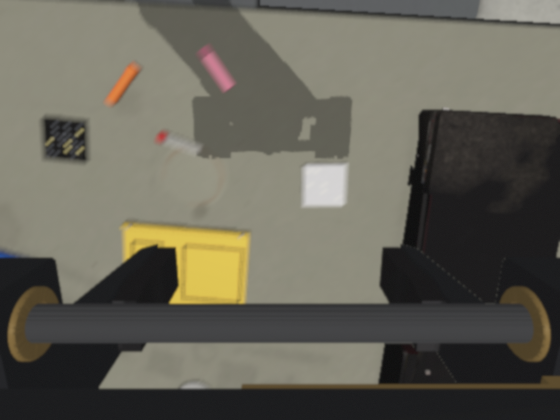

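The wrist view shows the pack clear at (325,185) and the red vial at (180,143). I'm now descending on the pack.

Call:
step_arm([
  [[0.7, 2, -4], [0, 0, 0]],
  [[0.7, 2, -4], [0, 0, 0]],
  [[0.7, 2, -4], [0, 0, 0]],
  [[0, 0, -4], [0, 0, 0]],
  [[0, 0, -4], [0, 0, 0]],
  [[0, 0, -4], [0, 0, 0]],
  [[0, 0, -2.5], [0, 0, 0]],
  [[0, 0, -1.3], [0, 0, 0]],
  [[0, 0, -0.7], [0, 0, 0]],
  [[0, 0, 0], [0, 0, 0]],
])

```text
clock: 2.15
tool_pos: [0.4721, 0.314, 0.0136]
eef_rot: [-0.027, 1.0, -0.0, -0.0]
contact_force: [-0.9, 0.2, -0.5]
opening: 0.997
finger_force: 0.0
```

```bash
python3 -c "
from h import *
snap('wrist','w2'); s=r.get_state(); print(s['clock'],s['tool_pos'],s['eef_rot'])
c=load('w2');p=c['p'].astype(int);m=(p.min(-1)>140).astype(np.uint8)
cs,_=cv2.findContours(m,0,1)
for k in cs:
  if cv2.contourArea(k)>300:
    q=ray(c,k[:,0],.009)[:,:2]*1000; print(cv2.contourArea(k),cv2.minAreaRect(q.astype(np.float32)))
"
```

```text
2.2 [0.47256279 0.31426818 0.01437909] [-2.66240567e-02  9.99645353e-01  3.67625847e-04  4.39287439e-04]
11465.0 ((469.106201171875, 312.3555908203125), (47.36220932006836, 52.011837005615234), 3.0761377811431885)
```

View pics/w2.png

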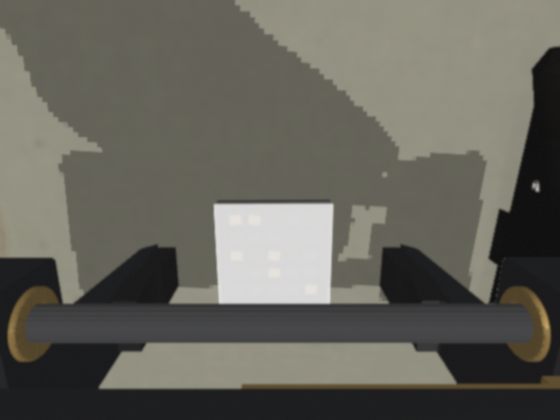

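The pack is centred between the open fingers at (273,252). I'll do the last of the descent while closing.

Call:
step_arm([
  [[0, 0, -1.1], [0, 0, 0]],
  [[0, 0, 0], [0, 0, 0]],
  [[0, 0, 0], [0, 0, 0]],
  [[0, 0, 0], [0, 0, 0]],
  [[0, 0, 0], [0, 0, 0]],
  [[0, 0, 0], [0, 0, 0]],
  [[0, 0, 0], [0, 0, 0]],
  [[0, 0, 1], [0, 0, 0]],
  [[0, 0, 2], [0, 0, 0]],
  [[0, 0, 3], [0, 0, 0]],
], fingers=0.3, grip_force=15)

```text
clock: 3.2
tool_pos: [0.4712, 0.3133, 0.0628]
eef_rot: [-0.027, 1.0, -0.001, -0.001]
contact_force: [-0.3, 0.1, 0.1]
opening: 0.582
finger_force: 15.0
```

Call:
step_arm([
  [[1.8, -3.2, 1.9], [0, 0, -1.4]],
  [[1.8, -3.2, 1.9], [0, 0, -1.4]],
  [[1.8, -3.2, 1.9], [0, 0, -1.4]],
  [[1.8, -3.2, 1.9], [0, 0, -1.4]],
  [[1.8, -3.2, 1.9], [0, 0, -1.4]],
  [[1.8, -3.2, 1.9], [0, 0, -1.4]],
  [[1.8, -3.2, 1.9], [0, 0, -1.4]],
  [[1.8, -3.2, 1.9], [0, 0, -1.4]],
  [[1.8, -3.2, 1.9], [0, 0, -1.4]],
  [[1.8, -3.2, 1.9], [0, 0, -1.4]],
])

```text
clock: 4.2
tool_pos: [0.6522, -0.0077, 0.2542]
eef_rot: [0.096, 0.995, 0.0, -0.0]
contact_force: [0.7, 0.1, -0.5]
opening: 0.582
finger_force: 15.0
```

Call:
step_arm([
  [[1.7, -3.1, 0], [0, 0, -1.3]],
  [[1.7, -3.1, 0], [0, 0, -1.3]],
  [[1.7, -3.1, 0], [0, 0, -1.2]],
  [[1.7, -3.1, 0], [0, 0, -1.2]],
  [[0, 0, 0], [0, 0, 0]],
  [[0, 0, 0], [0, 0, 0]],
  [[0, 0, 0], [0, 0, 0]],
  [[0, 0, 0], [0, 0, 0]],
  [[0, 0, 0], [0, 0, 0]],
  [[0, 0, 0], [0, 0, 0]],
])

```text
clock: 5.2
tool_pos: [0.72, -0.1293, 0.253]
eef_rot: [0.138, 0.99, 0.0, 0.0]
contact_force: [-0.3, -0.3, -0.3]
opening: 0.577
finger_force: 15.0
```

```bash
python3 -c "
from h import *
snap('wrist','w3'); s=r.get_state(); print(s['clock'],s['tool_pos'],s['eef_rot'],s['opening'])"
```

```text
5.25 [ 0.72005978 -0.12955414  0.25295033] [1.38249142e-01 9.90397482e-01 4.67533739e-05 1.21514921e-05] 0.5809233543169584
```

View pics/w3.png

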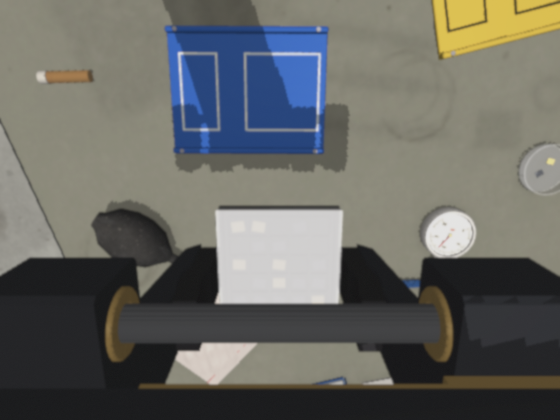

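The blue tray spans (167,27)–(327,153), with the square outline at about (283,92) and the narrow one at about (199,92). The pack is held square at (279,255). Next I'll measure the outlines.

```bash
python3 - <<'E'
from h import *
c=load('w3');p=c['p'].astype(int)
def outline(c,m,roi,z=.005):
    x0,x1,y0,y1=roi;k=np.zeros(m.shape,np.uint8);k[y0:y1,x0:x1]=m[y0:y1,x0:x1]
    v,u=np.nonzero(k); return cv2.minAreaRect((ray(c,np.c_[u,v],z)[:,:2]*1000).astype(np.float32))
m=p[...,0]>85
print('sq',outline(c,m,(236,323,44,138))); print('nar',outline(c,m,(174,224,46,138)))
b=((p[...,2]>p[...,0]+40)).astype(np.uint8)
cs,_=cv2.findContours(b,0,1);k=max(cs,key=cv2.contourArea);print('tray',cv2.minAreaRect((ray(c,k[:,0],.009)[:,:2]*1000).astype(np.float32)))
m=(p.min(-1)>150).astype(np.uint8); m[:200]=0;m[:,:190]=0;m[:,370:]=0
cs,_=cv2.findContours(m,0,1);k=max(cs,key=cv2.contourArea);print('pack',cv2.minAreaRect((ray(c,k[:,0],.253+.006)[:,:2]*1000).astype(np.float32)))
E
```

```text
sq ((643.3327026367188, -103.02252960205078), (79.46477508544922, 79.63853454589844), 73.8640365600586)
nar ((619.5458984375, -185.39659118652344), (41.15886688232422, 78.6086654663086), 73.89952087402344)
tray ((633.7249145507812, -136.61619567871094), (159.2712860107422, 123.41271209716797), 74.12899780273438)
pack ((714.0083618164062, -127.31752014160156), (52.282291412353516, 41.14413833618164), 74.12303161621094)
```

Call:
step_arm([
  [[-2.6, 0.9, -4], [0, 0, 0]],
  [[-2.6, 0.9, -4], [0, 0, 0]],
  [[-2.5, 0.8, -4], [0, 0, 0]],
  [[0, 0, -4], [0, 0, 0]],
  [[0, 0, -4], [0, 0, 0]],
  [[0, 0, -2], [0, 0, 0]],
  [[0, 0, -1.2], [0, 0, 0]],
  [[0, 0, -0.7], [0, 0, 0]],
  [[0, 0, -0.4], [0, 0, 0]],
  [[0, 0, 0], [0, 0, 0]],
])

```text
clock: 6.25
tool_pos: [0.6437, -0.1042, 0.0103]
eef_rot: [0.139, 0.99, 0.0, 0.001]
contact_force: [-0.1, -0.0, 0.1]
opening: 0.582
finger_force: 15.0
```

Call:
step_arm([
  [[0, 0, 0], [0, 0, 0]],
  [[0, 0, 0], [0, 0, 0]],
  [[0, 0, 0], [0, 0, 0]],
  [[0, 0, 0], [0, 0, 0]],
  [[0, 0, 1], [0, 0, 0]],
  [[0, 0, 2], [0, 0, 0]],
  [[0, 0, 3], [0, 0, 0]],
  [[0, 0, 3], [0, 0, 0]],
  [[0, 0, 3], [0, 0, 0]],
  [[0, 0, 2], [0, 0, 0]],
], fingers=0.75)

```text
clock: 7.25
tool_pos: [0.6441, -0.1042, 0.1529]
eef_rot: [0.139, 0.99, 0.0, 0.002]
contact_force: [0.5, 0.8, 0.2]
opening: 0.751
finger_force: 0.0
```

Call:
step_arm([
  [[-2, 1.5, 0.5], [0, 0, -8.3]],
  [[-2, 1.5, 0.5], [0, 0, -8.3]],
  [[-2, 1.5, 0.5], [0, 0, -8.3]],
  [[-2, 1.5, 0.5], [0, 0, -8.3]],
  [[-2, 1.5, 0.5], [0, 0, -8.3]],
  [[-2, 1.5, 0.5], [0, 0, -8.3]],
  [[-2, 1.5, 0.5], [0, 0, -8.3]],
  [[-2, 1.5, 0.5], [0, 0, -8.3]],
  [[-2, 1.5, 0.5], [0, 0, -8.3]],
  [[-2, 1.5, 0.5], [0, 0, -8.3]],
])

```text
clock: 8.25
tool_pos: [0.4424, 0.0468, 0.2007]
eef_rot: [0.762, 0.648, 0.001, -0.0]
contact_force: [-0.1, 0.7, -0.1]
opening: 0.746
finger_force: 0.0
```

Call:
step_arm([
  [[-1.9, 0.8, 0], [0, 0, -8]],
  [[0, 0, 0], [0, 0, 0]],
  [[0, 0, 0], [0, 0, 0]],
  [[0, 0, 0], [0, 0, 0]],
  [[0, 0, 0], [0, 0, 0]],
  [[0, 0, 0], [0, 0, 0]],
  [[0, 0, 0], [0, 0, 0]],
  [[0, 0, 0], [0, 0, 0]],
  [[0, 0, 0], [0, 0, 0]],
  [[0, 0, 0], [0, 0, 0]],
], fingers=0.5)

```text
clock: 9.25
tool_pos: [0.4241, 0.0539, 0.1997]
eef_rot: [0.804, 0.595, -0.0, 0.0]
contact_force: [0.2, -0.2, 0.2]
opening: 0.499
finger_force: 0.0
```

```bash
python3 -c "
from h import *
snap('wrist','w4'); s=r.get_state(); print(s['clock'],s['tool_pos'],s['eef_rot'],s['q'])"
```

```text
9.3 [0.42415094 0.05391057 0.1997348 ] [8.03525530e-01 5.95270293e-01 2.34039922e-05 2.63076542e-05] [-0.36984374  0.52595929  0.20666756  2.19066215 -0.24133414  0.44552475
 -0.26751061]
```

View pics/w4.png

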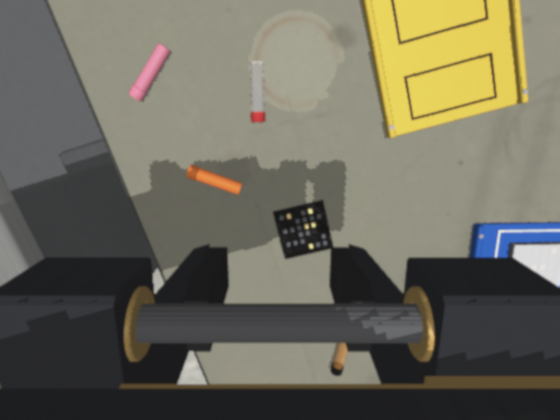

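The red vial shows at (258,62)–(258,122), almost vertical in the picture. The yellow tray's narrow outline is at (451,86), with part of the square at (438,15), and the white pack is in the blue tray at the right edge.

```bash
python3 - <<'E'
from h import *
c=load('w4');p=c['p'].astype(int)
def rc(m,roi,z):
    x0,x1,y0,y1=roi;k=np.zeros(m.shape,np.uint8);k[y0:y1,x0:x1]=m[y0:y1,x0:x1]
    n,l,st,_=cv2.connectedComponentsWithStats(k); i=1+st[1:,4].argmax(); v,u=np.nonzero(l==i)
    return st[i].tolist(),cv2.minAreaRect((ray(c,np.c_[u,v],z)[:,:2]*1000).astype(np.float32))
bg=np.median(p[60:120,215:245].reshape(-1,3),0)
red=(p[...,0]-p[...,1]>50)|(p.min(-1)>bg.min()+25)
print(bg,rc(red,(246,270,55,128),.011))
print(rc(p[...,0]<110,(402,498,50,120),.005))
y=(p[...,0]-p[...,2]>90)&(p[...,1]>110); print(rc(y,(360,530,0,140),.009))
E
```

```text
[150. 148. 132.] ([252, 61, 11, 49, 375], ((431.69207763671875, 141.38827514648438), (39.79050064086914, 8.57538890838623), 72.38663482666016))
([489, 54, 3, 9, 12], ((632.961181640625, 104.43275451660156), (1.4025405645370483, 7.045194149017334), 5.763194561004639))
([364, 0, 154, 138, 9778], ((592.3828735351562, 119.62846374511719), (116.51749420166016, 115.6501693725586), 88.10189819335938))
```

```bash
python3 - <<'E'
from h import *
c=load('w4');p=c['p'].astype(int)
e=ray(c,[[257.5,61],[258.5,122.5]],.008)*1000; d=e[0]-e[1]; print('red',e.mean(0),np.hypot(*d[:2]),np.degrees(np.arctan2(d[1],d[0])))
q=ray(c,[[406,79],[490,54],[496,90],[413,119]],.005)*1000; print('nar',q.mean(0),cv2.minAreaRect(q[:,:2].astype(np.float32)))
y=(p[...,0]-p[...,2]>60).astype(np.uint8); y[:,:362]=0;y[150:]=0
k=max(cv2.findContours(y,0,1)[0],key=cv2.contourArea); print(cv2.approxPolyDP(k,6,True)[:,0].tolist())
E
```

```text
red [430.57537064 135.75719791   8.        ] 51.82121163937366 73.1992568997528
nar [595.70420724  91.3856793    5.        ] ((595.8631591796875, 90.3179702758789), (35.621177673339844, 75.56454467773438), 89.19851684570312)
[[363, 0], [390, 137], [527, 101], [519, 0], [486, 0], [485, 8], [484, 0], [393, 0], [394, 15], [391, 0]]
```

Call:
step_arm([
  [[0.2, 2.8, -3], [0, 0, 0]],
  [[0.2, 2.7, -3], [0, 0, 0]],
  [[0.2, 2.7, -4], [0, 0, 0]],
  [[0, 0, -4], [0, 0, 0]],
  [[0, 0, -2.5], [0, 0, 0]],
  [[0, 0, -1.5], [0, 0, 0]],
  [[0, 0, -0.9], [0, 0, 0]],
  [[0, 0, -0.6], [0, 0, 0]],
  [[0, 0, 0], [0, 0, 0]],
  [[0, 0, 0], [0, 0, 0]],
])

```text
clock: 10.3
tool_pos: [0.435, 0.1376, 0.013]
eef_rot: [0.804, 0.595, -0.005, -0.002]
contact_force: [1.0, -0.8, 0.3]
opening: 0.502
finger_force: 0.0
```

Call:
step_arm([
  [[0, 0, 0], [0, 0, 0]],
  [[0, 0, 0], [0, 0, 0]],
  [[0, 0, 0], [0, 0, 0]],
  [[0, 0, 0], [0, 0, 0]],
  [[0, 0, 0], [0, 0, 0]],
  [[0, 0, 0], [0, 0, 0]],
  [[0, 0, 0], [0, 0, 0]],
  [[0, 0, 1], [0, 0, 0]],
  [[0, 0, 3], [0, 0, 0]],
  [[0, 0, 3], [0, 0, 0]],
], fingers=0, grip_force=12)

```text
clock: 11.3
tool_pos: [0.4344, 0.1374, 0.0834]
eef_rot: [0.804, 0.595, -0.005, -0.002]
contact_force: [0.9, -0.7, -0.1]
opening: 0.003
finger_force: 0.0
```

```bash
python3 -c "
from h import *
s=r.get_state(); print(np.round(s['q'],3),s['tool_pos'],s['opening'])
snap('wrist','w5');snap('top','t5')
i=load('w5')['p'][:,:,::-1]; j=load('t5')['p'][150:290,140:380,::-1]
cv2.imwrite('pics/c5.png',np.vstack([cv2.resize(i[:300],(560,300)),cv2.resize(j,(514,300),interpolation=2)[:, :].copy() if 0 else cv2.copyMakeBorder(cv2.resize(j,(514,300)),0,0,0,46,0)]))"
```

```text
[-0.593  0.81   0.31   2.193 -0.918  0.284  0.229] [0.43439571 0.13737932 0.08343631] 0.003411523154789184
```

View pics/c5.png

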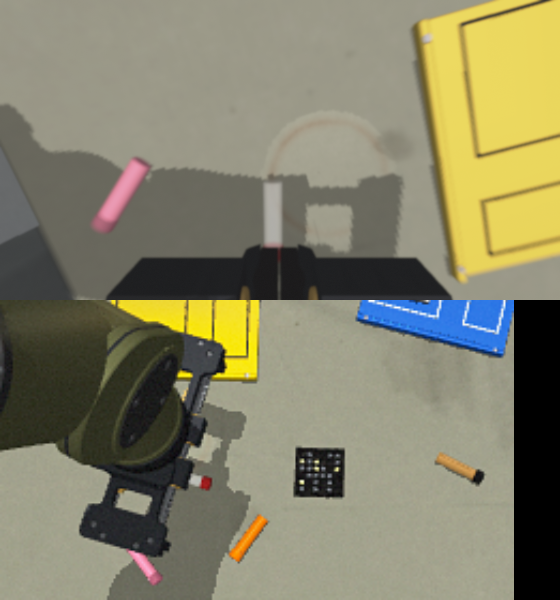

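The red vial is still in place at lower picture (207,483). The descent stopped at z = 0.013 because joint 5 neared its -1 limit. I'll come in with the opposite yaw (+163°), which joint 5's range allows.

Call:
step_arm([
  [[0.6, 0, 1.2], [0, 0, 8.5]],
  [[0.6, 0, 1.2], [0, 0, 8.5]],
  [[0.6, 0, 1.2], [0, 0, 8.5]],
  [[0.6, 0, 1.2], [0, 0, 8.5]],
  [[0.6, 0, 1.2], [0, 0, 8.5]],
  [[0.6, 0, 1.2], [0, 0, 8.5]],
  [[0.6, 0, 1.2], [0, 0, 8.5]],
  [[0.6, 0, 1.2], [0, 0, 8.5]],
  [[0.6, 0, 1.2], [0, 0, 8.5]],
  [[0.6, 0, 1.2], [0, 0, 8.5]],
], fingers=0.5)

```text
clock: 12.4
tool_pos: [0.4948, 0.1377, 0.2026]
eef_rot: [0.187, 0.982, -0.005, 0.001]
contact_force: [0.2, 0.2, 0.6]
opening: 0.501
finger_force: 0.0
```

Call:
step_arm([
  [[0, 0, 0], [0, 0, 8.5]],
  [[0, 0, 0], [0, 0, 8.5]],
  [[0, 0, 0], [0, 0, 8.5]],
  [[0, 0, 0], [0, 0, 8.5]],
  [[0, 0, 0], [0, 0, 8.5]],
  [[0, 0, 0], [0, 0, 8.5]],
  [[0, 0, 0], [0, 0, 8.5]],
  [[0, 0, 0], [0, 0, 8.5]],
  [[0, 0, 0], [0, 0, 8.5]],
  [[0, 0, 0], [0, 0, 8.5]],
])

```text
clock: 13.4
tool_pos: [0.4945, 0.1378, 0.2022]
eef_rot: [-0.526, 0.851, -0.001, 0.004]
contact_force: [-0.5, 0.3, -0.0]
opening: 0.503
finger_force: 0.0
```

```bash
python3 -c "
from h import *
s=r.get_state(); print(s['clock'],np.round(s['q'],3),s['tool_pos'],s['eef_rot'],s['opening'])"
```

```text
13.4 [-0.21   0.6   -0.242  1.945  0.239  0.614  2.071] [0.49452106 0.1378427  0.20224638] [-0.52562466  0.85070437 -0.00128929  0.0043742 ] 0.5029359699375944
```

Call:
step_arm([
  [[-1.6, 0, -2], [0, 0, 5]],
  [[-1.6, -0.1, -2], [0, 0, 4.7]],
  [[-1.6, -0.1, -2], [0, 0, 0]],
  [[-1.6, 0, -2], [0, 0, 0]],
  [[0, 0, -3], [0, 0, 0]],
  [[0, 0, -2], [0, 0, 0]],
  [[0, 0, -1.5], [0, 0, 0]],
  [[0, 0, 0], [0, 0, 0]],
  [[0, 0, 0], [0, 0, 0]],
  [[0, 0, 0], [0, 0, 0]],
])

```text
clock: 14.4
tool_pos: [0.4312, 0.1357, 0.0584]
eef_rot: [-0.593, 0.805, -0.001, 0.005]
contact_force: [1.2, -0.3, 0.2]
opening: 0.5
finger_force: 0.0
```

```bash
python3 -c "
from h import *
s=r.get_state(); print(s['clock'],np.round(s['q'],3),s['tool_pos'],s['eef_rot'],s['opening'])
snap('wrist','w6')"
```

```text
14.4 [-0.376  0.827 -0.05   2.222  0.426  0.091  2.006] [0.43121963 0.13573269 0.05844554] [-0.59294992  0.80522077 -0.0014934   0.00526047] 0.49965054861055613
```

View pics/w6.png

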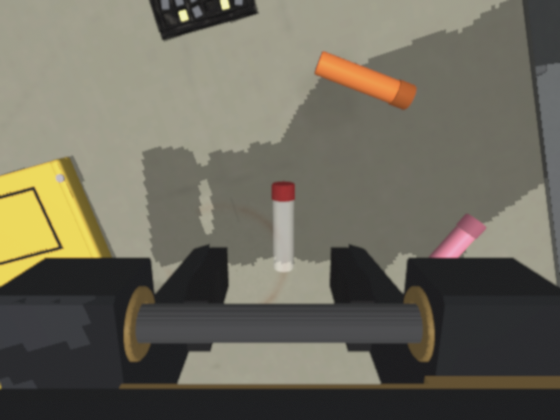

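The red vial is centred between the fingers at (283,228), but joint 6 is near its lower limit. Tilting the tool 6° about the vial's axis gives it room.

Call:
step_arm([
  [[0, 0, 0], [1, 3.1, 0]],
  [[0, 0, 0], [0.9, 3.1, 0]],
  [[0, 0, -1.5], [0, 0, 0]],
  [[0, 0, -1.3], [0, 0, 0]],
  [[0, 0, -1], [0, 0, 0]],
  [[0, 0, -0.8], [0, 0, 0]],
  [[0, 0, -0.4], [0, 0, 0]],
  [[0, 0, -0.2], [0, 0, 0]],
  [[0, 0, 0], [0, 0, 0]],
  [[0, 0, 0], [0, 0, 0]],
], fingers=0.36)

```text
clock: 15.45
tool_pos: [0.4311, 0.1356, 0.0062]
eef_rot: [-0.592, 0.804, 0.044, -0.029]
contact_force: [0.1, -0.5, 0.6]
opening: 0.36
finger_force: 0.0
```

```bash
python3 -c "
from h import *
s=r.get_state(); print(s['clock'],np.round(s['q'],3),s['tool_pos'],s['eef_rot'],s['contact_force'])"
```

```text
15.45 [-0.254  0.949 -0.169  2.132  0.439  0.162  2.045] [0.43109656 0.13563799 0.0061615 ] [-0.59218388  0.80410368  0.04364678 -0.0288181 ] [ 0.06854448 -0.46115985  0.64027546]
```

Call:
step_arm([
  [[0, 0, 0], [0, 0, 0]],
  [[0, 0, 0], [0, 0, 0]],
  [[0, 0, 0], [0, 0, 0]],
  [[0, 0, 0], [0, 0, 0]],
  [[0, 0, 0], [0, 0, 0]],
  [[0, 0, 1], [0, 0, 0]],
  [[0, 0, 2], [0, 0, 0]],
  [[0.5, 0, 3], [0, 0, 0]],
  [[1.5, 0, 3], [-0.9, -3, 0]],
  [[2, 0, 3], [-0.9, -3, 0]],
], fingers=0, grip_force=15)

```text
clock: 16.45
tool_pos: [0.4707, 0.135, 0.1276]
eef_rot: [-0.593, 0.805, -0.0, 0.004]
contact_force: [0.5, 0.1, -0.7]
opening: 0.133
finger_force: 15.0
```

Call:
step_arm([
  [[1.5, -3.2, 0], [0, 0, -8.1]],
  [[1.5, -3.2, 0], [0, 0, -8.1]],
  [[1.5, -3.2, 0], [0, 0, -8.1]],
  [[1.5, -3.2, 0], [0, 0, -8.1]],
  [[1.5, -3.2, 0], [0, 0, -8.1]],
  [[1.5, -3.2, 0], [0, 0, -8.1]],
  [[1.5, -3.2, 0], [0, 0, -8.1]],
  [[1.5, -3.2, 0], [0, 0, -8.1]],
  [[1.5, -3.2, 0], [0, 0, -8.1]],
  [[1.5, -3.2, 0], [0, 0, -8.1]],
])

```text
clock: 17.45
tool_pos: [0.6209, -0.1856, 0.1265]
eef_rot: [0.075, 0.997, -0.002, 0.003]
contact_force: [-0.1, -0.2, -0.3]
opening: 0.132
finger_force: 15.0
```

Call:
step_arm([
  [[0, 0, 0], [0, 0, -7.6]],
  [[0, 0, -3], [0, 0, 0]],
  [[0, 0, -3], [0, 0, 0]],
  [[0, 0, -2], [0, 0, 0]],
  [[0, 0, -1], [0, 0, 0]],
  [[0, 0, 0], [0, 0, 0]],
  [[0, 0, 0], [0, 0, 0]],
  [[0, 0, 0], [0, 0, 0]],
  [[0, 0, 0], [0, 0, 0]],
  [[0, 0, 0], [0, 0, 0]],
])

```text
clock: 18.45
tool_pos: [0.6214, -0.1846, 0.0367]
eef_rot: [0.138, 0.99, -0.003, 0.003]
contact_force: [-0.3, -0.5, -0.2]
opening: 0.132
finger_force: 15.0
```

```bash
python3 -c "
from h import *
s=r.get_state(); print(s['clock'],np.round(s['q'],3),s['tool_pos'],s['eef_rot'],s['contact_force'])
snap('wrist','w7')"
```

```text
18.45 [ 0.192  0.984  0.043  1.627 -0.063  0.525  1.564] [ 0.62143705 -0.18459107  0.03674741] [ 0.13790622  0.99043574 -0.00270846  0.00340462] [-0.25178171 -0.53136503 -0.16430608]
```

View pics/w7.png

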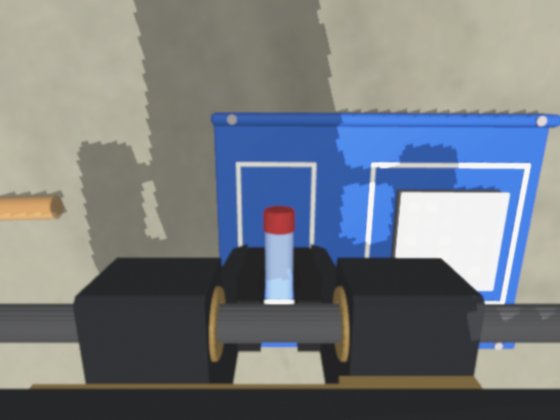

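The vial is held straight at (279,255), over the narrow outline, with the pack sitting inside the square at (450,240). Lowering and releasing.

Call:
step_arm([
  [[-0.2, 0, -1], [0, 0, 0]],
  [[0, 0, -0.8], [0, 0, 0]],
  [[0, 0, -0.4], [0, 0, 0]],
  [[0, 0, -0.3], [0, 0, 0]],
  [[0, 0, 0], [0, 0, 0]],
  [[0, 0, 0], [0, 0, 0]],
  [[0, 0, 0], [0, 0, 0]],
  [[0, 0, 0], [0, 0, 0]],
  [[0, 0, 0], [0, 0, 0]],
  [[0, 0, 0], [0, 0, 0]],
])

```text
clock: 19.5
tool_pos: [0.619, -0.1845, 0.0109]
eef_rot: [0.138, 0.99, -0.003, 0.003]
contact_force: [-1.3, 0.1, 1.6]
opening: 0.133
finger_force: 15.0
```

Call:
step_arm([
  [[0, 0, 0], [0, 0, 0]],
  [[0, 0, 0], [0, 0, 0]],
  [[0, 0, 0], [0, 0, 0]],
  [[0, 0, 0], [0, 0, 0]],
  [[0, 0, 1], [0, 0, 0]],
  [[0, 0, 2], [0, 0, 0]],
  [[0, 0, 3], [0, 0, 0]],
  [[0, 0, 3], [0, 0, 0]],
  [[0, 0, 3], [0, 0, 0]],
  [[0, 0, 3], [0, 0, 0]],
], fingers=0.36)

```text
clock: 20.5
tool_pos: [0.6189, -0.1845, 0.163]
eef_rot: [0.138, 0.99, -0.003, 0.003]
contact_force: [-0.7, 0.3, -0.1]
opening: 0.362
finger_force: 0.0
```

Call:
step_arm([
  [[-1.6, 0.4, -0.7], [0, 0, 7.8]],
  [[-1.6, 0.4, -0.7], [0, 0, 7.8]],
  [[-1.6, 0.4, -0.7], [0, 0, 7.8]],
  [[-1.6, 0.4, -0.7], [0, 0, 7.8]],
  [[-1.6, 0.4, -0.7], [0, 0, 7.8]],
  [[-1.6, 0.4, -0.7], [0, 0, 7.8]],
  [[-1.6, 0.4, -0.7], [0, 0, 7.8]],
  [[-1.6, 0.4, -0.7], [0, 0, 7.8]],
  [[-1.6, 0.4, -0.7], [0, 0, 7.8]],
  [[-1.6, 0.4, -0.7], [0, 0, 7.8]],
])

```text
clock: 21.5
tool_pos: [0.4588, -0.1447, 0.0915]
eef_rot: [-0.518, 0.855, -0.001, 0.004]
contact_force: [-0.4, -0.8, 0.4]
opening: 0.357
finger_force: 0.0
```

Call:
step_arm([
  [[0, 0, 0], [0, 0, 0]],
  [[0, 0, 0], [0, 0, 0]],
  [[0, 0, 0], [0, 0, 0]],
  [[0, 0, 0], [0, 0, 0]],
  [[0, 0, 0], [0, 0, 0]],
  [[0, 0, 0], [0, 0, 0]],
  [[0, 0, 0], [0, 0, 0]],
  [[0, 0, 0], [0, 0, 0]],
  [[0, 0, 0], [0, 0, 0]],
  [[0, 0, 0], [0, 0, 0]],
])

```text
clock: 22.5
tool_pos: [0.459, -0.1445, 0.0909]
eef_rot: [-0.516, 0.856, -0.0, 0.004]
contact_force: [-0.2, 0.3, 0.8]
opening: 0.364
finger_force: 0.0
```

```bash
python3 -c "
from h import *
s=r.get_state(); print(s['clock'],np.round(s['q'],3),s['tool_pos'],s['eef_rot'],s['contact_force'])
snap('wrist','w8')"
```

```text
22.5 [ 0.336  0.772 -0.199  2.117  0.488  0.289  2.377] [ 0.45896263 -0.14445237  0.09090495] [-5.16139994e-01  8.56495735e-01 -2.94340444e-04  3.80474987e-03] [-0.24993648  0.32715402  0.76522426]
```

View pics/w8.png

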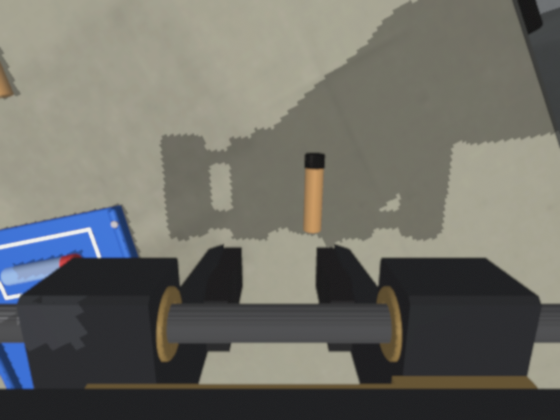

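The black-capped vial is at (315,153)–(313,233), and the red vial lies in the blue narrow outline at the lower left.

```bash
python3 -c "
from h import *
c=load('w8'); e=ray(c,[[313,233],[315,153]],.009)*1000; d=e[0]-e[1]; print(e.mean(0),np.hypot(*d[:2]),np.degrees(np.arctan2(d[1],d[0])))"
```

```text
[ 434.10975443 -144.6240481     9.        ] 52.46948059190512 62.22945760291195
```

Call:
step_arm([
  [[-0.9, 0, -1], [1.5, 2.9, 0]],
  [[-0.8, 0, -1], [1.5, 2.9, 0]],
  [[-0.8, 0, -1], [0, 0, 0]],
  [[0, 0, -1.5], [0, 0, 0]],
  [[0, 0, -1.5], [0, 0, 0]],
  [[0, 0, -1.2], [0, 0, 0]],
  [[0, 0, -0.8], [0, 0, 0]],
  [[0, 0, -0.5], [0, 0, 0]],
  [[0, 0, 0], [0, 0, 0]],
  [[0, 0, 0], [0, 0, 0]],
])

```text
clock: 23.55
tool_pos: [0.4341, -0.1444, 0.0061]
eef_rot: [-0.515, 0.855, 0.048, -0.026]
contact_force: [0.1, -0.4, 0.5]
opening: 0.361
finger_force: 0.0
```

```bash
python3 -c "
from h import *
s=r.get_state(); print(s['clock'],np.round(s['q'],3),s['tool_pos'],s['eef_rot'],s['contact_force'])"
```

```text
23.55 [ 0.353  0.953 -0.181  2.093  0.51   0.239  2.391] [ 0.43409878 -0.14443907  0.00613838] [-0.51529232  0.85527015  0.04810855 -0.02592984] [ 0.06432579 -0.37094796  0.46797224]
```

Call:
step_arm([
  [[0, 0, 0], [0, 0, 0]],
  [[0, 0, 0], [0, 0, 0]],
  [[0, 0, 0], [0, 0, 0]],
  [[0, 0, 0], [0, 0, 0]],
  [[0, 0, 0], [0, 0, 0]],
  [[0, 0, 1], [0, 0, 0]],
  [[0, 0, 2], [0, 0, 0]],
  [[0.5, 0, 3], [0, 0, 0]],
  [[1.5, 0, 3], [-1.5, -2.9, 0]],
  [[2, 0, 3], [-1.5, -2.9, 0]],
], fingers=0, grip_force=15)

```text
clock: 24.55
tool_pos: [0.4734, -0.1448, 0.1274]
eef_rot: [-0.516, 0.857, -0.001, 0.004]
contact_force: [0.7, -0.6, -0.7]
opening: 0.132
finger_force: 14.8
```

Call:
step_arm([
  [[1.2, 2.4, 0], [0, 0, -6.4]],
  [[1.2, 2.4, 0], [0, 0, -6.4]],
  [[1.2, 2.4, 0], [0, 0, -6.4]],
  [[1.2, 2.4, 0], [0, 0, -6.4]],
  [[1.2, 2.4, 0], [0, 0, -6.4]],
  [[1.2, 2.4, 0], [0, 0, -6.4]],
  [[1.2, 2.4, 0], [0, 0, -6.4]],
  [[1.2, 2.4, 0], [0, 0, -6.4]],
  [[1.2, 2.4, 0], [0, 0, -6.4]],
  [[1.2, 2, 0], [0, 0, -6.4]],
])

```text
clock: 25.55
tool_pos: [0.5937, 0.0936, 0.1264]
eef_rot: [0.018, 1.0, -0.002, 0.003]
contact_force: [-0.8, -0.3, -0.4]
opening: 0.136
finger_force: 14.8
```

Call:
step_arm([
  [[0.2, 0, 0], [0, 0, 0]],
  [[0, 0, -3], [0, 0, 0]],
  [[0, 0, -3], [0, 0, 0]],
  [[0, 0, -2], [0, 0, 0]],
  [[0, 0, -1], [0, 0, 0]],
  [[0, 0, 0], [0, 0, 0]],
  [[0, 0, 0], [0, 0, 0]],
  [[0, 0, 0], [0, 0, 0]],
  [[0, 0, 0], [0, 0, 0]],
  [[0, 0, 0], [0, 0, 0]],
])

```text
clock: 26.55
tool_pos: [0.5964, 0.0916, 0.0367]
eef_rot: [0.016, 1.0, -0.002, 0.004]
contact_force: [0.3, -0.8, -0.5]
opening: 0.137
finger_force: 14.8
```

```bash
python3 -c "
from h import *
s=r.get_state(); print(s['clock'],np.round(s['q'],3),s['tool_pos'],s['eef_rot'],s['contact_force'])
snap('wrist','w9')"
```

```text
26.55 [-0.258  0.947  0.046  1.771 -0.078  0.419  1.378] [0.59639331 0.09162462 0.03668181] [ 0.01604434  0.99986223 -0.00217547  0.00365536] [ 0.27002364 -0.76416302 -0.45031926]
```

View pics/w9.png

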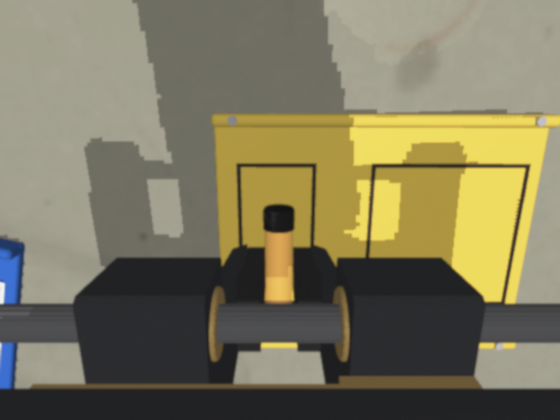

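The view matches the blue placing: the vial is at (279,253), centred over the narrow outline (238–315). Lowering and releasing.

Call:
step_arm([
  [[0, 0, -1], [0, 0, 0]],
  [[0, 0, -0.8], [0, 0, 0]],
  [[0, 0, -0.4], [0, 0, 0]],
  [[0, 0, -0.3], [0, 0, 0]],
  [[0, 0, 0], [0, 0, 0]],
  [[0, 0, 0], [0, 0, 0]],
  [[0, 0, 0], [0, 0, 0]],
  [[0, 0, 0], [0, 0, 0]],
  [[0, 0, 0], [0, 0, 0]],
  [[0, 0, 0], [0, 0, 0]],
])

```text
clock: 27.6
tool_pos: [0.596, 0.0917, 0.0109]
eef_rot: [0.016, 1.0, -0.002, 0.003]
contact_force: [0.0, 0.5, -0.0]
opening: 0.133
finger_force: 15.0
```

Call:
step_arm([
  [[0, 0, 0], [0, 0, 0]],
  [[0, 0, 0], [0, 0, 0]],
  [[0, 0, 0], [0, 0, 0]],
  [[0, 0, 0], [0, 0, 0]],
  [[0, 0, 1], [0, 0, 0]],
  [[0, 0, 2], [0, 0, 0]],
  [[0, 0, 3], [0, 0, 0]],
  [[0, 0, 3], [0, 0, 0]],
  [[0, 0, 3], [0, 0, 0]],
  [[0, 0, 3], [0, 0, 0]],
], fingers=0.36)

```text
clock: 28.6
tool_pos: [0.5959, 0.0915, 0.163]
eef_rot: [0.016, 1.0, -0.002, 0.003]
contact_force: [0.0, 0.0, -0.4]
opening: 0.357
finger_force: 0.0
```

```bash
python3 -c "
from h import *
c=load('scene0');p=c['p'];i=p[265:310,335:390,::-1]
X=cloud(c)[265:310,335:390].reshape(-1,3); t=X[(X[:,2]>.012)&(X[:,2]<.05)]; print(len(t),t.min(0),t.max(0),np.median(t,0))
for a,b in((.012,.02),(.02,.028),(.028,.04)):
  q=t[(t[:,2]>a)&(t[:,2]<b)]; print(a,len(q),q.min(0),q.max(0))
c=load('top0');X=cloud(c)[205:245,405:450].reshape(-1,3); t=X[(X[:,2]>.012)&(X[:,2]<.05)]
for a,b in((.012,.02),(.02,.028),(.028,.04)):
  q=t[(t[:,2]>a)&(t[:,2]<b)]; print(a,len(q),q.min(0),q.max(0))
cv2.imwrite('pics/c6.png',np.hstack([cv2.resize(i,(440,360)),cv2.resize(c['p'][205:245,405:450,::-1],(360,360))]))"
```

```text
253 [ 0.41681713 -0.32124225  0.01226617] [ 0.45130585 -0.28572518  0.03861506] [ 0.43163153 -0.3051791   0.03230131]
0.012 37 [ 0.419257   -0.31940704  0.01226617] [ 0.43920376 -0.29406626  0.01950061]
0.02 19 [ 0.4183659  -0.31995885  0.02011699] [ 0.43845855 -0.29068413  0.02783395]
0.028 197 [ 0.41681713 -0.32124225  0.02806417] [ 0.45130585 -0.28572518  0.03861506]
0.012 14 [ 0.421056   -0.29894295  0.01201008] [ 0.44589202 -0.28518641  0.01881307]
0.02 9 [ 0.41897989 -0.31206464  0.02471548] [ 0.445092   -0.2833514   0.02777095]
0.028 223 [ 0.41893528 -0.31819287  0.02826175] [ 0.45275698 -0.28398643  0.03931468]
```

View pics/c6.png

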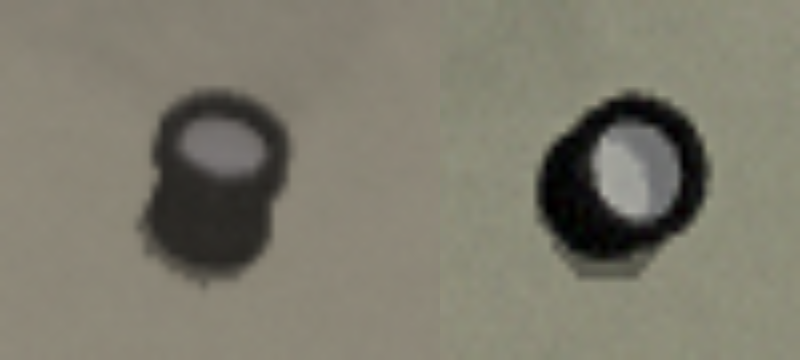

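Scene crop: the loupe's ring is at about (222,145), its body below it. Both views put the centre near (0.435, -0.302), standing upright with the wide ring on top, so I'll grip the ring.

Call:
step_arm([
  [[-1.6, -3.9, 0], [0, 0, 0]],
  [[-1.6, -3.9, 0], [0, 0, 0]],
  [[-1.6, -3.9, 0], [0, 0, 0]],
  [[-1.6, -3.9, 0], [0, 0, 0]],
  [[-1.6, -3.9, 0], [0, 0, 0]],
  [[-1.6, -3.9, 0], [0, 0, 0]],
  [[-1.6, -3.9, 0], [0, 0, 0]],
  [[-1.6, -3.9, 0], [0, 0, 0]],
  [[-1.6, -3.9, 0], [0, 0, 0]],
  [[-1.7, -4, 0], [0, 0, 0]],
], fingers=0.8)

```text
clock: 29.6
tool_pos: [0.4343, -0.301, 0.1617]
eef_rot: [0.016, 1.0, -0.003, 0.004]
contact_force: [0.2, -0.3, -0.8]
opening: 0.801
finger_force: 0.0
```

Call:
step_arm([
  [[0, -0.2, -3], [0, 0, 0]],
  [[0, 0, -3], [0, 0, 0]],
  [[0, 0, -2], [0, 0, 0]],
  [[0, 0, -1], [0, 0, 0]],
  [[0, 0, 0], [0, 0, 0]],
  [[0, 0, 0], [0, 0, 0]],
  [[0, 0, 0], [0, 0, 0]],
  [[0, 0, 0], [0, 0, 0]],
  [[0, 0, 0], [0, 0, 0]],
  [[0, 0, 0], [0, 0, 0]],
])

```text
clock: 30.6
tool_pos: [0.4352, -0.3016, 0.0713]
eef_rot: [0.016, 1.0, -0.002, 0.003]
contact_force: [0.5, -0.5, -0.3]
opening: 0.802
finger_force: 0.0
```

```bash
python3 -c "
from h import *
snap('wrist','w10');s=r.get_state(); print(s['clock'],np.round(s['q'],3),s['tool_pos'],s['eef_rot'])
X=cloud(load('w10')).reshape(-1,3); t=X[(X[:,2]>.026)&(X[:,2]<.045)&(abs(X[:,0]-.435)<.04)&(abs(X[:,1]+.302)<.03)]; print(len(t),t.min(0),t.max(0))"
```

```text
30.65 [ 0.536  0.834 -0.03   1.99   0.076  0.31   1.982] [ 0.43512438 -0.30153293  0.07120843] [ 0.01611779  0.99986171 -0.00242793  0.00329949]
3563 [ 0.41804098 -0.31982481  0.02601068] [ 0.45395336 -0.2843581   0.03751344]
```

Call:
step_arm([
  [[0.1, 0, -2], [0, 0, 0]],
  [[0, 0, -2], [0, 0, 0]],
  [[0, 0, -1], [0, 0, 0]],
  [[0, 0, -0.6], [0, 0, 0]],
  [[0, 0, -0.4], [0, 0, 0]],
  [[0, 0, 0], [0, 0, 0]],
  [[0, 0, 0], [0, 0, 0]],
  [[0, 0, 0], [0, 0, 0]],
  [[0, 0, 0], [0, 0, 0]],
  [[0, 0, 0], [0, 0, 0]],
])

```text
clock: 31.65
tool_pos: [0.4361, -0.3015, 0.0112]
eef_rot: [0.016, 1.0, -0.002, 0.003]
contact_force: [0.3, -0.3, -0.4]
opening: 0.803
finger_force: 0.0
```

Call:
step_arm([
  [[0, 0, 0], [0, 0, 0]],
  [[0, 0, 0], [0, 0, 0]],
  [[0, 0, 0], [0, 0, 0]],
  [[0, 0, 0], [0, 0, 0]],
  [[0, 0, 0], [0, 0, 0]],
  [[0, 0, 0], [0, 0, 0]],
  [[0, 0, 0], [0, 0, 0]],
  [[0, 0, 1], [0, 0, 0]],
  [[0, 0, 3], [0, 0, 0]],
  [[0, 0, 3], [0, 0, 0]],
], fingers=0.1, grip_force=15)

```text
clock: 32.65
tool_pos: [0.4354, -0.3011, 0.0818]
eef_rot: [0.016, 1.0, -0.002, 0.002]
contact_force: [0.2, -0.6, 0.2]
opening: 0.391
finger_force: 15.0
```

```bash
python3 -c "
from h import *
s=r.get_state(); print(s['clock'],np.round(s['q'],3),s['tool_pos'],s['opening'],s['finger_force'])"
```

```text
32.65 [ 0.537  0.815 -0.033  1.984  0.076  0.337  1.982] [ 0.43544017 -0.30109813  0.08179263] 0.3906297266979597 14.998942244201316
```

Call:
step_arm([
  [[0.7, 2, 0], [0, 0, 0]],
  [[1.4, 4, 0], [0, 0, 0]],
  [[1.4, 4, 0], [0, 0, 0]],
  [[1.4, 4, 0], [0, 0, 0]],
  [[1.4, 4, 0], [0, 0, 0]],
  [[1.4, 4, 0], [0, 0, 0]],
  [[1.4, 4, 0], [0, 0, 0]],
  [[1.4, 4, 0], [0, 0, 0]],
  [[1.4, 4, 0], [0, 0, 0]],
  [[1.4, 4, 0], [0, 0, 0]],
])

```text
clock: 33.65
tool_pos: [0.5692, 0.0805, 0.0816]
eef_rot: [0.016, 1.0, -0.002, 0.003]
contact_force: [0.9, -0.5, -0.8]
opening: 0.392
finger_force: 15.0
```

Call:
step_arm([
  [[1.4, 4, 0], [0, 0, 0]],
  [[1, 3.7, 0], [0, 0, 0]],
  [[0.6, 2, 0], [0, 0, 0]],
  [[0, 0, -2], [0, 0, 0]],
  [[0, 0, -1], [0, 0, 0]],
  [[0, 0, 0], [0, 0, 0]],
  [[0, 0, 0], [0, 0, 0]],
  [[0, 0, 0], [0, 0, 0]],
  [[0, 0, 0], [0, 0, 0]],
  [[0, 0, 0], [0, 0, 0]],
])

```text
clock: 34.65
tool_pos: [0.5993, 0.1754, 0.0515]
eef_rot: [0.016, 1.0, -0.002, 0.003]
contact_force: [-0.6, 0.5, -0.5]
opening: 0.39
finger_force: 15.0
```

Call:
step_arm([
  [[0, 0, -1.5], [0, 0, 0]],
  [[0, 0, -1], [0, 0, 0]],
  [[0, 0, -0.6], [0, 0, 0]],
  [[0, 0, -0.3], [0, 0, 0]],
  [[0, 0, -0.1], [0, 0, 0]],
  [[0, 0, 0], [0, 0, 0]],
  [[0, 0, 0], [0, 0, 0]],
  [[0, 0, 0], [0, 0, 0]],
  [[0, 0, 0], [0, 0, 0]],
  [[0, 0, 0], [0, 0, 0]],
])

```text
clock: 35.65
tool_pos: [0.5988, 0.1755, 0.0159]
eef_rot: [0.016, 1.0, -0.002, 0.003]
contact_force: [-2.2, -0.4, 3.9]
opening: 0.395
finger_force: 15.0
```

Call:
step_arm([
  [[0, 0, 0], [0, 0, 0]],
  [[0, 0, 0], [0, 0, 0]],
  [[0, 0, 0], [0, 0, 0]],
  [[0, 0, 0], [0, 0, 0]],
  [[0, 0, 0], [0, 0, 0]],
  [[0, 0, 1], [0, 0, 0]],
  [[0, 0, 2], [0, 0, 0]],
  [[0, 0, 4], [0, 0, 0]],
  [[0, 0, 4], [0, 0, 0]],
  [[0, 0, 4], [0, 0, 0]],
], fingers=0.65)

```text
clock: 36.65
tool_pos: [0.5988, 0.1754, 0.1681]
eef_rot: [0.016, 1.0, -0.002, 0.003]
contact_force: [0.9, 0.8, -0.1]
opening: 0.651
finger_force: 0.0
```

Call:
step_arm([
  [[0, 3, 3], [0, 0, 0]],
  [[0, 4, 1], [0, 0, 0]],
  [[0, 4, 0], [0, 0, 0]],
  [[0, 4, 0], [0, 0, 0]],
  [[0, 4, 0], [0, 0, 0]],
  [[0, 3, 0], [0, 0, 0]],
  [[0, 0, 0], [0, 0, 0]],
  [[0, 0, 0], [0, 0, 0]],
  [[0, 0, 0], [0, 0, 0]],
  [[0, 0, 0], [0, 0, 0]],
])

```text
clock: 37.65
tool_pos: [0.5997, 0.3933, 0.2064]
eef_rot: [0.017, 1.0, -0.003, 0.003]
contact_force: [0.1, -1.2, 0.2]
opening: 0.651
finger_force: 0.0
```

```bash
python3 -c "
from h import *
s=r.get_state(); print(s['clock'],s['tool_pos']); snap('top','t9'); i=load('t9')['p'][90:260,130:450,::-1]; cv2.imwrite('pics/c9.png',cv2.resize(i,None,fx=2.4,fy=2.4,interpolation=2))"
```

```text
37.65 [0.59974029 0.39331631 0.2064088 ]
```

View pics/c9.png

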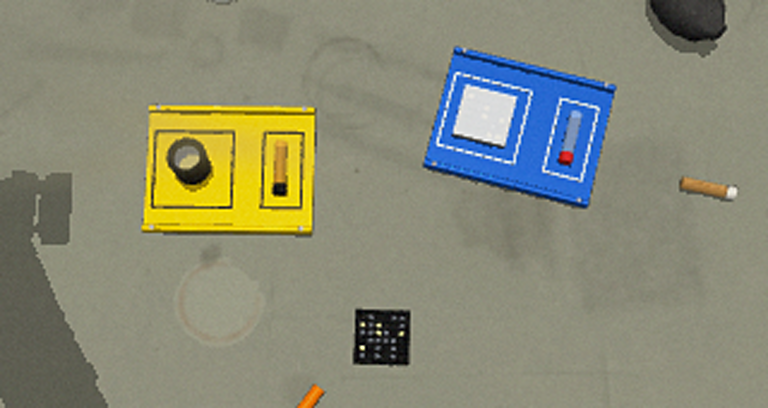

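All four things sit centred in their outlines: the loupe at (190,163), the black-capped vial at (280,168), the pack at (485,116) and the red-capped vial at (570,138). The black pack and the white-capped vial haven't moved. Handing in.

```bash
python3 -c "
from plant import r
print(r.finish_job())"
```

```text
the job is handed in; nothing more can be done
None
```

I made up both kits and handed the job in at about 38 s; the final top view showed all four items centred in their outlines and the black pack and white-capped vial unmoved, but the hand-in returned no verdict.

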